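# Put the plug gauge away and show the moulding to the inspection camera

## Robot

A 6-joint arm with a two-finger parallel gripper is mounted at the origin on the work surface. World frame = base frame: x ahead of the robot, y to its left, z up, the work surface at z = 0. Lengths are in mm, angles in rad, forces in N, time in s.
With the tool pointing down it reaches from about 400 to 925 mm from the base axis. Payload 12.5 kg.
Tool frame: the origin (TCP) lies at the very end of the fingers, on their centre line; the grasp point (between the pads) lies 19 mm behind it; z points along the fingers, y is the line along which they close (so a half turn about z gives the same grasp; the last joint's range is limited). The gripper opens to 95 mm and grips with 3 to 60 N. Pads are 20 mm wide; open, the fingers measure 119 mm over their backs; the gripper's body (75 mm by 180 mm) begins 59 mm behind the grasp point.
Start: joints at [-1.252, 0.491, 1.559, -0, 1.092, -0.106], TCP at [257.611, -569.459, 214.661] pointing down, gripper open.
Joint ranges: [-3.1, 3.1], [-0.84, 2.19], [0.05, 2.79], [-1.13, 4.28], [0.06, 2.93], [-2.69, 2.69]. Speed limits (rad/s): [2.22, 2.22, 2.79, 3.14, 3.14, 3.14].

## Interface

Orientations are given as [roll, pitch, yaw] about the fixed x, y, z axes, in that order (R = Rz(yaw) Ry(pitch) Rx(roll)).
In Python, from cell import env gives the robot as it stands.
- The arm moves only by the tool steer_hand, called after "Call:" as name(argument=value, ...) on one line, values as JSON. Schema: {"type":"object","properties":{"deltas":{"type":"array","items":{"type":"number"},"minItems":5,"maxItems":25},"only":{"type":"string"},"quiet":{"type":"boolean"},"lines":{"type":"string"}},"required":["deltas"],"additionalProperties":false}. deltas is one flat list of numbers that holds 1 to 5 rows one after another, with no inner brackets; each row has 5 numbers: dx, dy, dz in units of 25 mm, then a turn about the tool's z in units of 0.25 rad, then the opening from 0.0 (shut) to 1.0 (fully open); each row is the pose to reach, as a shift and turn from the pose commanded when the call began, along the tool's axes at that moment; what a row does not reach only later rows make up. A row lasts 1/12 s, in which the tool goes at most 41.7 mm and 0.125 rad, less where a joint would pass 70% of its speed; a pose out of reach is approached as far as the arm can. The fingers move at their own pace and stop on an object; the grip force is fixed at half the most. Time passes only in rows, so rows that do not move let the fingers close. The tool returns the time, the measured TCP pose, the force, the opening and the grip force at its end. only (a regular expression) keeps the lines of the reply that match it, lines (a string "A,B") keeps lines A to B, and quiet returns only ok. Input that does not fit is refused with a message, and nothing moves.
- env.state(): the state, without advancing time (a new reading comes with each control period).
- env.read_camera(name): name is "scene" or "top" or "wrist"; returns (picture, depth): 400x640x3 uint8, red, green, blue; 400x640 float32, mm along the optical axis (not along the pixel's ray), 0 where there is no reading.
- env.camera_info(name): a dict with "vertical_fov" (degrees; the focal length in pixels is half the picture's height over the tangent of half this angle, whatever the lens; pixels are square), "cx", "cy" (the principal point, pixels), "dist_coeffs" ([k1, k2, p1, p2, k3] as OpenCV has them; the pictures are not rectified), "origin" and "attitude" of the camera in the world. Camera axes: x right, y down, z forward; pixel columns grow to the right and rows downward; lengths in mm; the calibration is good to about 2 mm. A picture is of the moment at which its call begins: read the wrist's pose just before it. camera_info takes no time and is no camera call; for the wrist camera it gives the pose at the moment of the call.
- env.job_done(): hands the job in; it is judged then, once.
The state is a dict: "t": time; "joints": joint angles; "qvel": joint speeds; "tau": joint torques, N m; "eef_pos": TCP position; "tcp_rot": TCP orientation; "ft_force": force on the tool from outside, world axes, zero at the start; "moment": the same for the moment, N m; "opening": opening from 0.0 (shut) to 1.0 (fully open); "grip_force": force on a finger pad.
Only numpy, scipy, OpenCV 4.12 (cv2) and the standard library are available. Lean on these libraries where they do the work, as an engineer would, in place of code of your own. Each camera call takes 0.05 s, during which the arm holds its last target. There are 200 camera calls.

## Task

The moulding in the nest has just been gauged. First pull the plug gauge out of its top, return it to its own storage block (the empty one whose hole fits its pin) fully home and let go of it; then lift the moulding out of the nest and hold it up to the inspection camera, right way up, its open end looking squarely and centrally into the lens from about 100 mm away. Finish while still holding it there, steady in the air and touching nothing but the gripper; never touch the camera or its stand, and leave everything else where it stands.

Things in the scene. Friction and masses are not known exactly. Their poses are not given: they have to be found in the camera images.
- gauge: plug gauge, plain steel, 70 mm long: round pin 14 mm wide, 20 long with a 3 mm chamfered end, below a round handle 24 wide, 50 long; about 0.14 kg. Origin at the centre of the pin's free end, z towards the handle. Starts upright in the 16 mm bore in the moulding's top, shoulder on the moulding, origin 42 mm above the bench; slides out straight up.
- housing: the moulding: black plastic, 150 mm long (x), 34 high, about 0.22 kg, balanced near mid-length. Rear block (x -75 to -20) 44 wide, its upright bore at x = -48; front (x -20 to +75) a square tube 38 wide, open at +x. Origin: mid-length, mid-width, on the underside; +x out of the open end, z up. Lies loose in the nest, right way up, underside 28 mm above the bench; lifts straight up.
- housing_mouth (a point): centre of the moulding's open end, at x = +75, y = 0, z = +17 mm in the moulding's frame
- nest: fixed nest: base plate 200 x 85 x 10 mm with two saddles (26 mm long, 66 wide, centred at x = -57 and +57) under the moulding; their side lips reach 38 mm above the bench. Between the saddles the moulding is free on both sides and 18 mm above the plate. Origin under its centre, x along the moulding to its open end. Place and yaw vary.
- slot_mid: the gauge's own storage block: fixed, aluminium, 55 x 55 x 36 mm high, an upright hole 17 mm wide and 26 deep in the middle of its top. Origin at the centre of its underside, z up. When home the gauge's shoulder rests on the top, its origin 16 mm above the bench. Three such blocks stand in a row about 100 mm apart, in any order.
- slot_small: block of the same outer size with a 12 mm hole; the small gauge stands in it
- slot_large: block of the same outer size with a 27 mm hole, empty; not for this gauge
- camera_head: inspection camera's head: white 50 mm box with a black lens barrel 38 mm wide, fixed on its stand. Origin: centre of the lens front, 260 mm above the bench. It looks along its -x, towards the robot and 0.40 rad (23 deg) downward; y level, z up. Present the moulding with its x, y, z parallel to these (open end raised 23 deg to the lens), the open end's centre at x = -100, y = z = 0 mm here.
- camera: the fixed camera stand: base plate 110 x 130 x 12 mm, post 18 mm in diameter and 322 mm tall standing 85 mm behind the lens (+x). Origin on the bench straight under the lens front, x level, away from the robot's side. Its place and yaw vary.
- gauge_small: the small plug gauge (pin 9 mm, handle 18 mm), standing in its own block. Bystander: leave it alone.
- gauge_large: the large plug gauge (pin 24 mm, handle 32 mm wide), standing upside down on the bench, pin up; origin at the pin's end, 70 mm above the bench. Bystander: leave it alone.
- housing_spare: another black moulding of the same shape, lying on the bench (not in the nest). Bystander: leave it alone.
- spray_can: spray can, 60 mm wide, 170 mm tall, origin under it. Bystander: leave it alone.
- screwdriver: screwdriver lying on the bench. Bystander: leave it alone.
- scraper: deburring scraper with a yellow handle, lying on the bench. Bystander: leave it alone.

How it is judged:
By the outcome, as a careful person would: the job done as asked, in the order asked, and still so for the second after the job is handed in, while the arm keeps its last pose, push and grip.
It also fails if it takes over 61 s, if anything falls off the work surface, if the arm or the gripper's body presses on something with over 40 N, if the wrist force passes 120 N, or if a joint passes its speed limit or range.

## Working session

There is one attempt and no reset: what is moved stays moved. The work goes in short steps, Python scripts to look and compute and a tool call to move; the robot and the scene stay as the last step left them, time stands still between calls to the robot, and variables do not carry over. Pictures are saved under pics/ and viewed, at most 10 in all, crops included, and the job is handed in when it is done.

```bash
ls; mkdir -p pics; python3 - <<'E'
from cell import env
import cv2
print(env.state())
for n in ("scene","top","wrist"):
    print(n,env.camera_info(n))
    p,d=env.read_camera(n); cv2.imwrite(f"pics/{n}0.png",p[:,:,::-1])
    import numpy as np; np.save(f"pics/{n}0.npy",d)
E
```

```text
cell.py
pics
{'t': 0.0, 'joints': array([-1.25160048e+00,  4.91549062e-01,  1.55947097e+00,  1.63770928e-05,
        1.09172227e+00, -1.05583448e-01]), 'qvel': array([-0.00098134, -0.00058044, -0.00074959, -0.00047426,  0.00229946,
       -0.00266925]), 'tau': array([-8.84564452e-04, -6.12637854e+01, -2.58182126e+01,  6.92441105e-02,
        4.80860390e-02, -8.51764389e-05]), 'eef_pos': array([ 257.52634672, -569.19204729,  214.06086768]), 'tcp_rot': array([-3.14045094e+00, -1.35602422e-04,  4.24771656e-01]), 'ft_force': array([0.6015819 , 0.41960303, 0.39827821]), 'moment': array([ 0.02149844, -0.01948519,  0.02451197]), 'grip_force': 0.0, 'opening': 1.0015627758799641}
scene {'vertical_fov': 49.94589160873778, 'cx': 319.50859177350105, 'cy': 199.84970320533128, 'dist_coeffs': array([0.02634601, 0.        , 0.        , 0.        , 0.        ]), 'origin': array([1494.34349438,  201.3967399 ,  824.2812197 ]), 'attitude': array([-2.17484454, -0.00242195,  1.80915984])}
top {'vertical_fov': 47.421383514758794, 'cx': 321.0579212898844, 'cy': 197.9523159209882, 'dist_coeffs': array([-0.0634787,  0.       ,  0.       ,  0.       ,  0.       ]), 'origin': array([ 285.97026921,   -7.60829775, 1603.78112328]), 'attitude': array([-2.93600645,  0.00355753, -1.57232236])}
wrist {'vertical_fov': 59.27994095847802, 'cx': 326.6591597337372, 'cy': 200.32520300864138, 'dist_coeffs': array([-0.08059652,  0.        ,  0.        ,  0.        ,  0.        ]), 'origin': array([ 325.80915917, -539.16540119,  384.55013875]), 'attitude': array([ 2.87075203e+00,  1.13416211e-03, -1.14542058e+00])}
```
View pics/top0.png

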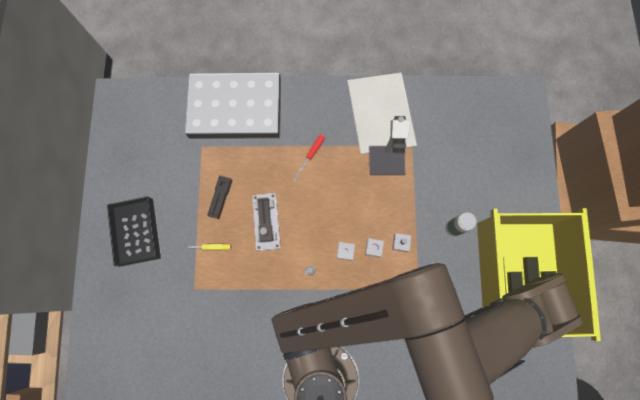

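View pics/scene0.png

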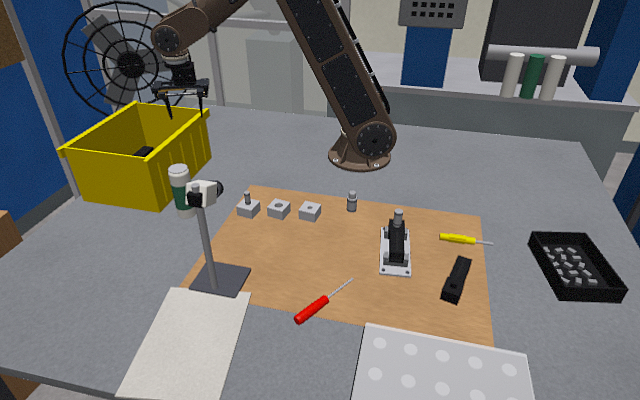

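The top picture shows the nest at (265,222) with the gauge at (264,231) and its open end up (+x). The blocks are at (346,251), (375,247) and (402,242), and the camera stand is at (398,140). In the scene picture the small gauge stands in the leftmost block (249,207). The middle block (278,208) looks to have the larger hole and (310,211) the smaller one.

```bash
cat > h.py <<'E'
import numpy as np, cv2
from scipy.spatial.transform import Rotation as Ro
from cell import env
def rot(a): return Ro.from_euler('xyz',a).as_matrix()
def K(i):
    f=200/np.tan(np.radians(i["vertical_fov"]/2)); return np.array([[f,0,i["cx"]],[0,f,i["cy"]],[0,0,1]])
def rays(i,uv):
    n=cv2.undistortPoints(np.float64(uv).reshape(-1,1,2),K(i),i["dist_coeffs"]).reshape(-1,2)
    return np.c_[n,np.ones(len(n))]@rot(i["attitude"]).T
def plane(i,uv,z):
    r=rays(i,uv); o=i["origin"]; return o+r*((z-o[2])/r[:,2])[:,None]
def cloud(i,d):
    v,u=np.mgrid[0:400,0:640]; r=rays(i,np.c_[u.ravel(),v.ravel()]); return (i["origin"]+r*d.reshape(-1,1)).reshape(400,640,3)
def proj(i,P):
    R=rot(i["attitude"]); return cv2.projectPoints(np.float64(P).reshape(-1,1,3),cv2.Rodrigues(R.T)[0],-R.T@i["origin"],K(i),i["dist_coeffs"])[0].reshape(-1,2)
def two(i1,p1,i2,p2):
    """nearest point of two rays, and their gap"""
    a=rays(i1,[p1])[0];b=rays(i2,[p2])[0];o=i2["origin"]-i1["origin"]
    s=np.linalg.lstsq(np.c_[a,-b],o,rcond=None)[0]
    P=i1["origin"]+a*s[0];Q=i2["origin"]+b*s[1]; return (P+Q)/2,np.linalg.norm(P-Q)
def snap(n,name=None):
    i=env.camera_info(n);p,d=env.read_camera(n)
    if name: cv2.imwrite(f"pics/{name}.png",p[:,:,::-1]); np.save(f"pics/{name}.npy",d); np.save(f"pics/{name}_i.npy",i,allow_pickle=True)
    return i,p,d
def tool(P):
    """shift in tool axes from the measured pose to world TCP P"""
    s=env.state(); return rot(s["tcp_rot"]).T@(np.array(P)-s["eef_pos"])
E
python3 - <<'E'
from h import *
i=env.camera_info("top"); c=cloud(i,np.load("pics/top0.npy"))
for n,(u,v) in dict(nest=(265,205),gauge=(264,231),b1=(350,256),b2=(379,252),b3=(408,245),head=(400,130),base=(385,165),board=(300,210)).items(): print(n,c[v,u].round(),plane(i,[(u,v)],36).round())
z=c[...,2]
import scipy.ndimage as nd
m=(z>20)&(z<60); m[:, :330]=0; m[225:,]&=True; m[:225]=0;m[270:]=0;m[:,425:]=0
l,n=nd.label(m)
for k in range(1,n+1):
    q=np.argwhere(l==k)
    if len(q)>60: print(len(q),c[l==k].mean(0).round(1),cv2.minAreaRect(q[:,::-1].astype(np.float32)))
m=(z>58)&(z<70); m[:, :240]=0;m[:,290:]=0;m[250:]=0;m[:190]=0
q=c[m]; print(q.mean(0),cv2.minAreaRect(q[:,:2].astype(np.float32)))
m=(z>100)&(z<125); m[:, :240]=0;m[:,290:]=0;m[250:]=0;m[:190]=0; print(c[m].mean(0))
E
```

```text
nest [583. 191.  64.] [[588. 194.  36.]]
gauge [485. 185. 122.] [[496. 196.  36.]]
b1 [ 409. -101.   39.] [[ 409. -101.   36.]]
b2 [ 423. -202.   35.] [[ 423. -201.   36.]]
b3 [ 446. -302.   40.] [[ 446. -302.   36.]]
head [ 764. -241.  308.] [[ 865. -290.   36.]]
base [ 739. -235.   13.] [[ 733. -231.   36.]]
board [576.  73.   1.] [[570.  71.  36.]]
238 [ 457.9 -279.1   36.2] ((401.3780517578125, 241.59756469726562), (16.56473159790039, 16.56473159790039), 6.34019136428833)
218 [ 439.6 -184.4   35.4] ((373.83782958984375, 246.97296142578125), (16.111101150512695, 16.439897537231445), 9.462322235107422)
246 [428.9 -87.6  36.1] ((345.8999938964844, 250.30003356933594), (16.00048065185547, 16.24854850769043), 7.125016689300537)
[537.18196533 191.70049029  63.11514205] ((536.7440185546875, 191.14968872070312), (150.4879608154297, 44.47849655151367), 4.2200798988342285)
[488.30220632 187.71084502 111.67594538]
```

The manual's scale: shifts go in units of 25 mm and turns go in units of 0.25 rad. Converting my numbers, 30 mm is 1.2, -26 mm is -1.04, 0.35 rad is 1.4.

Call:
steer_hand(deltas=[1.2,-1.04,-0.16,0.28,1,2.4,-2.08,-0.32,0.56,1,3.6,-3.12,-0.48,0.84,1,4.8,-4.16,-0.64,1.12,1,6,-5.2,-0.8,1.4,1])

```text
t: 0.57
eef_pos: [341.0, -387.4, 234.6]
tcp_rot: [-3.141, 0.0, 0.071]
ft_force: [1.0, -0.6, -1.0]
opening: 0.999
grip_force: 0.0
```

```bash
python3 -c "
from h import *
print(tool([455,-130,260]),env.state()['joints'])"
```

```text
[ 131.96072098 -248.69480317  -25.31859225] [-9.77129686e-01  3.14506876e-01  1.79611277e+00  3.17951721e-05
  1.03125888e+00  5.22841840e-01]
```

Converted, -36 mm is -1.44, -180 mm is -7.2.

Call:
steer_hand(deltas=[0.8,-1.44,-0.16,0,1,1.6,-2.88,-0.32,0,1,2.4,-4.32,-0.48,0,1,3.2,-5.76,-0.64,0,1,4,-7.2,-0.8,0,1])

```text
t: 0.98
eef_pos: [427.3, -200.3, 254.8]
tcp_rot: [3.142, 0.0, 0.075]
ft_force: [1.4, -0.5, -0.0]
opening: 0.998
grip_force: 0.0
```

Call:
steer_hand(deltas=[0.8,-1.4,-0.08,0,1,1.28,-2.76,-0.2,0,1,1.28,-2.76,-0.2,0,1])

```text
t: 1.23
eef_pos: [454.7, -126.3, 260.1]
tcp_rot: [-3.141, -0.001, 0.079]
ft_force: [0.7, -0.9, 0.3]
opening: 1.003
grip_force: 0.0
```

```bash
python3 -c "
from h import *
i,p,d=snap('wrist','w1');print(env.state()['eef_pos'])"
```

```text
[ 454.24553997 -128.48648655  259.827835  ]
```

View pics/w1.png

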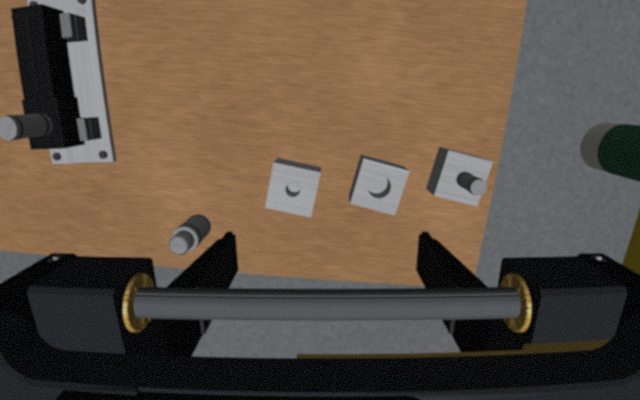

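w1 shows the small-hole empty block at (292,188), the large-hole one at (379,186) and the small gauge at (465,180). The slot for this gauge is therefore the one at (292,188). The nest with the gauge is at the upper left.

```bash
cat >> h.py <<'E'
def block(i,p,d,approx):
    """top-face and hole centres (px) of the bright block near pixel approx"""
    hsv=cv2.cvtColor(p,cv2.COLOR_RGB2HSV); m=((hsv[...,1]<50)&(hsv[...,2]>120)).astype(np.uint8)
    u,v=map(int,approx); w=np.zeros_like(m); w[max(0,v-40):v+40,max(0,u-40):u+40]=1
    cs,h=cv2.findContours(m*w,cv2.RETR_CCOMP,cv2.CHAIN_APPROX_NONE)
    k=max(range(len(cs)),key=lambda k:cv2.contourArea(cs[k])); r=cv2.minAreaRect(cs[k])
    kids=[c for j,c in enumerate(cs) if h[0][j][3]==k and cv2.contourArea(c)>20]
    return r,[cv2.fitEllipse(c) for c in kids if len(c)>5]
E
python3 - <<'E'
from h import *
i=np.load("pics/w1_i.npy",allow_pickle=True).item();p=cv2.imread("pics/w1.png")[:,:,::-1].copy();d=np.load("pics/w1.npy");c=cloud(i,d)
for a in [(292,188),(379,186)]:
    r,e=block(i,p,d,a);print(r,e)
    print('centre',plane(i,[r[0]],36).round(1),'size',np.linalg.norm(np.diff(plane(i,cv2.boxPoints(r),36),axis=0),axis=1).round(1))
    for x in e: print('hole',plane(i,[x[0]],36).round(1), 'dia',np.array(x[1])*(i['origin'][2]-36)/K(i)[0,0])
m=(abs(c[...,2]-36)<4);m[:,:250]=0;m[:,330:]=0;m[220:]=0;m[:150]=0
print('depth',c[m].mean(0),m.sum())
it=env.camera_info('top');pt=cv2.imread("pics/top0.png")[:,:,::-1].copy()
r,e=block(it,pt,0,(346,251));print(r)
print(two(i,block(i,p,d,(292,188))[0][0],it,(345.9,250.3)))
print(tool([470,185,230]))
E
```

```text
((291.8778381347656, 189.50439453125), (48.64492416381836, 46.39201354980469), 11.976131439208984) [((291.4968566894531, 191.64805603027344), (10.053230285644531, 15.445693016052246), 111.26785278320312)]
centre [[430.  -88.5  36. ]] size [55.4 55.2 55.6]
hole [[427.4 -88.2  36. ]] dia [11.28467729 17.33767717]
((379.5335693359375, 186.87486267089844), (49.21087646484375, 47.34986114501953), 15.018359184265137) [((380.8274230957031, 189.4028778076172), (16.002275466918945, 22.55784797668457), 58.94981002807617)]
centre [[ 441.2 -189.2   36. ]] size [55.2 56.7 56. ]
hole [[ 438.4 -191.1   36. ]] dia [17.96243689 25.32101896]
depth [430.33619409 -88.10695117  36.22479477] 2079
((374.20269775390625, 247.28378295898438), (16.604297637939453, 16.933095932006836), 9.462322235107422)
(array([429.16662722, -88.0246958 ,  32.37022813]), np.float64(0.42813883743824366))
[  40.54149214 -311.25412327   29.815066  ]
```

Call:
steer_hand(deltas=[0.2,-1.6,0.16,0,1,0.4,-3.2,0.32,0,1,0.6,-4.8,0.48,0,1,0.8,-6.4,0.64,0,1,1,-8,0.8,0,1])

```text
t: 1.7
eef_pos: [463.6, 70.9, 239.4]
tcp_rot: [3.141, -0.0, 0.073]
ft_force: [1.4, -0.6, 0.0]
opening: 1.0
grip_force: 0.0
```

Call:
steer_hand(deltas=[0.2,-1.6,0.12,0,1,0.4,-3.2,0.24,0,1,0.6,-4.44,0.4,0,1,0.6,-4.44,0.4,0,1,0.6,-4.44,0.4,0,1])

```text
t: 2.12
eef_pos: [470.4, 182.4, 229.0]
tcp_rot: [3.141, 0.001, 0.077]
ft_force: [-0.1, -0.2, 0.2]
opening: 1.0
grip_force: 0.0
```

```bash
python3 - <<'E'
from h import *
i,p,d=snap('wrist','w2');print(env.state()['eef_pos'],env.state()['tcp_rot'])
c=cloud(i,d);z=c[...,2]
m=abs(z-112)<5
print('gauge top',c[m].mean(0),m.sum())
m=(abs(z-62)<4); q=c[m]; print('top',cv2.minAreaRect(q[:,:2].astype(np.float32)))
E
```

```text
[470.46029756 181.44600302 229.24988878] [3.14107586e+00 7.16489402e-04 7.52933823e-02]
gauge top [490.02322659 187.59069458 112.07914487] 654
top ((536.9764404296875, 192.10116577148438), (150.2364959716797, 45.45265197753906), 5.2059736251831055)
```

View pics/w2.png

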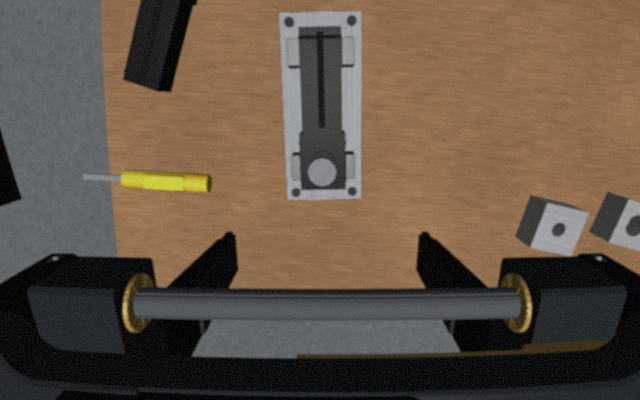

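```bash
python3 - <<'E'
from h import *
L=lambda n:(np.load(f"pics/{n}_i.npy",allow_pickle=True).item(),cv2.imread(f"pics/{n}.png")[:,:,::-1].copy(),np.load(f"pics/{n}.npy"))
i,p,d=L("w2");c=cloud(i,d);z=c[...,2]
m=((abs(z-112)<5)).astype(np.uint8)
cs,_=cv2.findContours(m,0,1);e=cv2.minEnclosingCircle(max(cs,key=cv2.contourArea));print(e,plane(i,[e[0]],112))
i1,p1,d1=L("w1");m1=(abs(cloud(i1,d1)[...,2]-112)<5).astype(np.uint8);m1[:,60:]=0
cs,_=cv2.findContours(m1,0,1);e1=cv2.minEnclosingCircle(max(cs,key=cv2.contourArea));print(e1,plane(i1,[e1[0]],112),two(i,e[0],i1,e1[0]))
r,h=block(i,p,d,(560,228));print(r,plane(i,[r[0]],36),two(i,r[0],i1,(291.9,189.5)),h)
# yaw: nest plate & moulding top
q=c[(abs(z-62)<4)];x=q-q.mean(0);print('yaw moulding rect',np.arctan2(*np.linalg.svd(x[:,:2],full_matrices=False)[2][0][::-1]))
b=(abs(z-10)<3.5);print(b.sum(),cv2.minAreaRect(c[b][:,:2].astype(np.float32)))
print(tool([489.5,187.8,73]))
E
```

```text
((321.125, 171.125), 14.59568977355957) [[490.0800288  187.63602187 112.        ]]
((9.0, 127.0), 13.453723907470703) [[489.96500541 183.39649918 112.        ]] (array([489.32794314, 187.63445429, 107.59487794]), np.float64(0.1855301681587079))
((559.08447265625, 229.7287139892578), (42.39179229736328, 53.76914978027344), 21.370620727539062) [[429.92682225 -88.37180755  36.        ]] (array([429.90715674, -88.52904573,  35.78584463]), np.float64(0.09252639621002369)) [((558.1958618164062, 229.0478057861328), (12.967085838317871, 16.00909423828125), 47.929298400878906)]
yaw moulding rect -3.043004180705288
7332 ((523.3997192382812, 186.6184539794922), (234.5428924560547, 783.5339965820312), 0.035117801278829575)
[ 19.57566741  -4.98452708 156.23334799]
```

Converted, 156 mm is 6.24, 20 mm is 0.8.

Call:
steer_hand(deltas=[0.8,-0.2,1.4,0,1,0.8,-0.2,3,0,1,0.8,-0.2,4.6,0,1,0.8,-0.2,6.24,0,1,0.8,-0.2,6.24,0,1])

```text
t: 2.58
eef_pos: [487.3, 185.8, 67.8]
tcp_rot: [3.14, 0.01, 0.072]
ft_force: [-1.2, -0.4, 0.4]
opening: 1.002
grip_force: 0.0
```

Call:
steer_hand(deltas=[0,0,0,0,0,0,0,0,0,0,0,0,0,0,0,0,0,0,0,0,0,0,0,0,0])

```text
t: 3.0
eef_pos: [490.7, 188.7, 75.4]
tcp_rot: [-3.141, -0.003, 0.075]
ft_force: [-0.2, 0.2, 0.3]
opening: 0.707
grip_force: 0.0
```

Call:
steer_hand(deltas=[0,0,0,0,0,0,0,0,0,0,0,0,0,0,0])

```text
t: 3.25
eef_pos: [490.0, 188.6, 73.9]
tcp_rot: [3.142, -0.0, 0.075]
ft_force: [-0.8, -0.0, -1.3]
opening: 0.495
grip_force: 0.0
```

Call:
steer_hand(deltas=[0,0,0,0,0,0,0,0,0,0,0,0,0,0,0,0,0,0,0,0,0,0,0,0,0])

```text
t: 3.67
eef_pos: [489.9, 188.6, 73.5]
tcp_rot: [3.141, 0.0, 0.075]
ft_force: [-0.3, -0.8, 0.3]
opening: 0.236
grip_force: 30.0
```

Call:
steer_hand(deltas=[0,0,0,0,0,0,0,0,0,0,0,0,0,0,0])

```text
t: 3.92
eef_pos: [489.9, 188.6, 73.5]
tcp_rot: [3.141, 0.0, 0.075]
ft_force: [0.6, 0.1, -0.5]
opening: 0.237
grip_force: 30.0
```

Converted, -85 mm is -3.4, -65 mm is -2.6.

Call:
steer_hand(deltas=[0,0,-0.4,0,0,0,0,-1,0,0,0,0,-1.8,0,0,0,0,-2.6,0,0,0,0,-3.4,0,0])

```text
t: 4.33
eef_pos: [489.7, 188.5, 160.1]
tcp_rot: [3.141, 0.0, 0.075]
ft_force: [-0.4, 0.3, -1.5]
opening: 0.237
grip_force: 30.0
```

Call:
steer_hand(deltas=[0,0,-0.2,0,0,0,0,-0.2,0,0,0,0,-0.2,0,0])

```text
t: 4.58
eef_pos: [489.7, 188.5, 163.3]
tcp_rot: [3.141, 0.0, 0.075]
ft_force: [0.7, 0.2, -1.1]
opening: 0.238
grip_force: 30.0
```

```bash
python3 - <<'E'
from h import *
i,p,d=snap('wrist','w3');s=env.state();print(s['eef_pos'],s['opening'],s['grip_force'],s['ft_force'])
c=cloud(i,d);z=c[...,2]
m=abs(z-62)<4;q=c[m];print(m.sum(),cv2.minAreaRect(q[:,:2].astype(np.float32)),q.mean(0))
print(tool([430,-88.4,140]))
E
```

```text
[489.46594171 188.4331829  162.78193997] 0.24031037104096226 29.997957050800323 [ 1.04077587  0.19967522 -1.6748374 ]
9793 ((470.5210266113281, 150.68502807617188), (306.48260498046875, 104.2017822265625), 32.90201187133789) [541.33023841 191.44658951  62.42138687]
[-79.94676439 271.61253978  22.95581109]
```

View pics/w3.png

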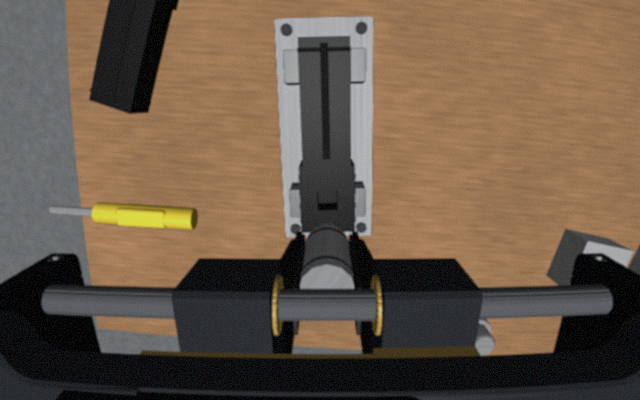

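w3 shows the gauge held between the fingers at (327,260), with the bore open at (327,200) and the moulding still in the nest.

Call:
steer_hand(deltas=[-0.4,1.36,0,0,0,-0.8,2.72,0,0,0,-1.2,4.08,0,0,0,-1.6,5.44,0,0,0,-2,6.8,0,0,0])

```text
t: 5.05
eef_pos: [451.6, 14.0, 162.5]
tcp_rot: [-3.141, 0.002, 0.075]
ft_force: [0.9, -0.2, -1.3]
opening: 0.236
grip_force: 30.0
```

Call:
steer_hand(deltas=[-0.4,1.36,0.24,0,0,-0.8,2.72,0.6,0,0,-1.2,4.08,1,0,0,-1.2,4.08,1,0,0,-1.2,4.08,1,0,0])

```text
t: 5.47
eef_pos: [429.6, -89.9, 137.3]
tcp_rot: [-3.14, 0.003, 0.071]
ft_force: [0.1, 0.6, -1.5]
opening: 0.234
grip_force: 30.0
```

```bash
python3 - <<'E'
from h import *
i,p,d=snap('wrist','w4');s=env.state();print(s['eef_pos'],s['opening'],s['grip_force'],s['ft_force'])
c=cloud(i,d);z=c[...,2];m=abs(z-36)<4;q=c[m];print(m.sum())
print(tool([430,-88.4,110]))
i,p,d=snap('top','t4')
E
```

```text
[429.9723343  -88.95917677 137.74575426] 0.23677260366335984 29.997891783714294 [-0.23476361  0.82422529 -1.32750458]
12683
[ 0.12017041 -0.53143012 27.74605314]
```

View pics/w4.png

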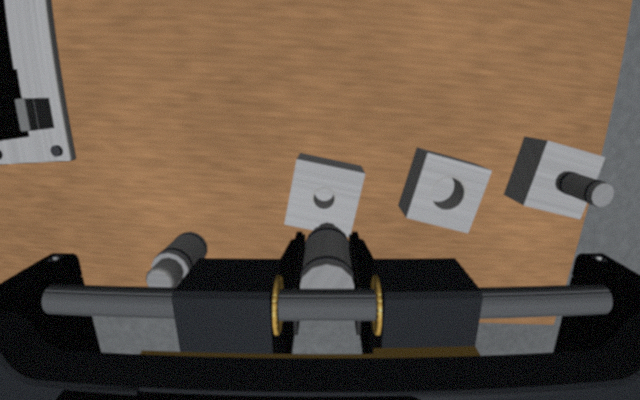

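w4 shows the hole at (323,198) and the gauge above and in front of the lens line. I'll compute the hole position and then descend.

```bash
python3 - <<'E'
from h import *
i=np.load("pics/w4_i.npy",allow_pickle=True).item();p=cv2.imread("pics/w4.png")[:,:,::-1].copy()
g=p[180:216,308:340].mean(2);m=np.zeros((400,640),np.uint8);m[180:216,308:340]=g<115
cs,_=cv2.findContours(m,0,1);c=max(cs,key=cv2.contourArea);print(cv2.boundingRect(c),cv2.fitEllipse(c))
x,y,w,h=cv2.boundingRect(c);print(plane(i,[(x+w/2-.5,y+h/2-.5)],36), plane(i,[(x,y),(x+w,y+h)],36))
E
```

```text
(314, 196, 20, 13) ((323.4556884765625, 200.33563232421875), (14.456188201904297, 18.471263885498047), 88.90995788574219)
[[427.12047763 -88.25684378  36.        ]] [[431.55195863 -80.33364211  36.        ]
 [421.86276543 -97.12541745  36.        ]]
```

Call:
steer_hand(deltas=[0,-0.02,0.8,0,0,0,-0.02,1.6,0,0,0,-0.02,2.4,0,0,0,-0.02,2.56,0,0,0,-0.02,2.56,0,0])

```text
t: 5.98
eef_pos: [430.2, -87.0, 73.8]
tcp_rot: [-3.141, 0.002, 0.077]
ft_force: [-0.5, -0.4, -1.5]
opening: 0.242
grip_force: 30.0
```

Converted, 8 mm is 0.32, 12 mm is 0.48.

Call:
steer_hand(deltas=[0,0,0,0,0,0,0,0.16,0,0,0,0,0.32,0,0,0,0,0.48,0,0,0,0,0.48,0,0])

```text
t: 6.4
eef_pos: [430.4, -88.1, 62.3]
tcp_rot: [3.142, 0.0, 0.075]
ft_force: [1.4, -0.3, -2.5]
opening: 0.24
grip_force: 30.0
```

```bash
python3 -c "
from h import *
print(tool([430,-88.4,47.5]))"
```

```text
[-0.39963478  0.24926831 14.79582578]
```

Entering freely (the tip is about 5 mm inside). I'll continue to the bottom.

Converted, 14 mm is 0.56, 13 mm is 0.52.

Call:
steer_hand(deltas=[0,0,0.16,0,0,0,0,0.32,0,0,0,0,0.44,0,0,0,0,0.52,0,0,0,0,0.56,0,0])

```text
t: 6.82
eef_pos: [430.4, -88.1, 48.2]
tcp_rot: [-3.141, 0.0, 0.075]
ft_force: [0.5, 0.2, -0.5]
opening: 0.235
grip_force: 30.0
```

Call:
steer_hand(deltas=[0,0,0.02,0,0,0,0,0.04,0,0,0,0,0.06,0,0,0,0,0.06,0,0])

```text
t: 7.15
eef_pos: [430.5, -88.2, 47.5]
tcp_rot: [3.141, -0.0, 0.075]
ft_force: [-0.6, -0.3, 4.1]
opening: 0.236
grip_force: 30.0
```

Call:
steer_hand(deltas=[0,0,0,0,0.7,0,0,0,0,0.7,0,0,0,0,0.7,0,0,0,0,0.7,0,0,0,0,0.7])

```text
t: 7.57
eef_pos: [430.5, -88.2, 47.1]
tcp_rot: [3.141, -0.0, 0.075]
ft_force: [1.0, -0.2, -0.6]
opening: 0.532
grip_force: 0.0
```

Call:
steer_hand(deltas=[0,0,0,0,0.7,0,0,-0.8,0,0.7,0,0,-2.4,0,0.7,0,0,-4,0,0.7,0,0,-5.6,0,0.7])

```text
t: 7.98
eef_pos: [429.9, -88.0, 188.7]
tcp_rot: [-3.141, 0.001, 0.075]
ft_force: [1.1, 0.6, 0.7]
opening: 0.703
grip_force: 0.0
```

Call:
steer_hand(deltas=[0,0,-1.2,0,1,0,0,-1.2,0,1])

```text
t: 8.15
eef_pos: [432.2, -88.7, 222.4]
tcp_rot: [3.138, -0.008, 0.075]
ft_force: [-0.0, -0.3, 0.0]
opening: 0.792
grip_force: 0.0
```

```bash
python3 - <<'E'
from h import *
i,p,d=snap('wrist','w5');s=env.state();print(s['eef_pos'],s['opening'],s['tcp_rot'])
c=cloud(i,d);z=c[...,2];m=(abs(z-86)<5)&(abs(c[...,0]-430)<40)&(abs(c[...,1]+88)<40);print('gauge top',m.sum(),c[m].mean(0))
snap('scene','s5')
E
```

```text
[431.36089263 -88.42659141 219.70502365] 0.8284331004168491 [ 3.13909595 -0.00531892  0.07487169]
gauge top 550 [430.61272977 -88.81871493  86.00693912]
```

View pics/s5.png

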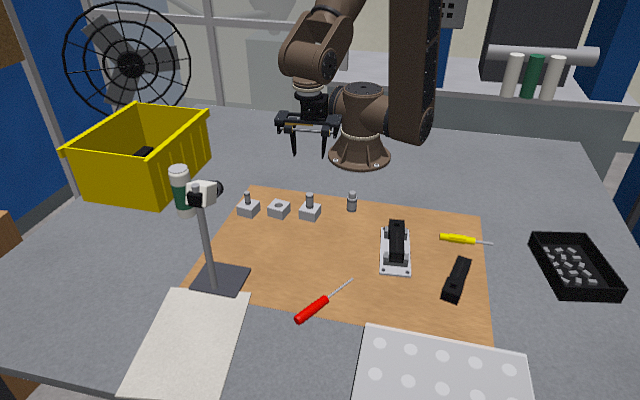

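s5 shows the gauge standing home in its block at (310,205), the gripper clear, and the inspection camera head at (203,190) looking toward the robot. Next I measure the head from the clouds I already have, and work out a wrist look from above.

```bash
python3 - <<'E'
from h import *
i=env.camera_info("top");c=cloud(i,np.load("pics/top0.npy"));p=cv2.imread("pics/top0.png")[:,:,::-1].astype(int)
z=c[...,2];m=(z>240)&(abs(c[...,1]+240)<70)&(c[...,0]>600)&(c[...,0]<900)
for n,mm in dict(white=m&(p.mean(2)>140),dark=m&(p.mean(2)<90)).items(): q=c[mm];print(n,len(q),q.mean(0).round(1),q.min(0).round(),q.max(0).round())
b=(z>7)&(z<18)&(abs(c[...,1]+240)<110)&(c[...,0]>600)&(c[...,0]<900);q=c[b].astype(np.float32);print('base',len(q),cv2.minAreaRect(q[:,:2]))
print(tool([650,-235,420]))
E
```

```text
white 340 [ 770.2 -239.9  309.5] [ 741. -267.  266.] [ 811. -216.  327.]
dark 170 [ 725.9 -237.4  282.9] [ 701. -258.  259.] [ 808. -218.  310.]Traceback (most recent call last):
  File "<stdin>", line 5, in <module>
cv2.error: OpenCV(4.12.0) /io/opencv/modules/imgproc/src/convhull.cpp:143: error: (-215:Assertion failed) total >= 0 && (depth == CV_32F || depth == CV_32S) in function 'convexHull'
```

Call:
steer_hand(deltas=[0.4,0.32,-1.52,0,1,0.88,0.72,-2.88,0,1,1.44,1.2,-4.24,0,1,2,1.68,-5.6,0,1,2.64,2.24,-6.8,0,1])

```text
t: 8.67
eef_pos: [500.7, -139.3, 387.7]
tcp_rot: [-3.141, 0.002, 0.075]
ft_force: [0.5, 0.9, -0.1]
opening: 1.0
grip_force: 0.0
```

Call:
steer_hand(deltas=[1,0.8,-0.24,0,1,2,1.6,-0.48,0,1,3,2.4,-0.72,0,1,4,3.2,-0.96,0,1,5,4,-1.2,0,1])

```text
t: 9.08
eef_pos: [633.9, -230.4, 414.7]
tcp_rot: [-3.14, 0.003, 0.075]
ft_force: [1.2, 0.1, 0.7]
opening: 0.996
grip_force: 0.0
```

Call:
steer_hand(deltas=[0.24,0.24,0,0,1,0.24,0.24,0,0,1,0.24,0.24,0,0,1])

```text
t: 9.33
eef_pos: [638.8, -234.8, 414.7]
tcp_rot: [-3.14, 0.003, 0.075]
ft_force: [-0.4, 0.9, -0.3]
opening: 0.997
grip_force: 0.0
```

```bash
python3 - <<'E'
from h import *
s=env.state();print(s['eef_pos'],s['tcp_rot'])
i,p,d=snap('wrist','w6');c=cloud(i,d);z=c[...,2];p=p.astype(int)
m=(z>230)&(z<335)&(abs(c[...,1]+240)<70)&(c[...,0]>680)&(c[...,0]<850)
for n,mm in dict(white=m&(p.mean(2)>140),dark=m&(p.mean(2)<90)).items(): q=c[mm];print(n,len(q),q.mean(0).round(1),q.min(0).round(),q.max(0).round())
b=(z>7)&(z<18)&(abs(c[...,1]+240)<110)&(c[...,0]>600)&(c[...,0]<900)
print(b.sum(), cv2.minAreaRect(c[b][:,:2].astype(np.float32)) if b.sum() else 0)
E
```

```text
[ 638.79553797 -234.84935217  414.7230971 ] [-3.13979809e+00  3.10250069e-03  7.46196901e-02]
white 4250 [ 766.1 -244.7  310.5] [ 745. -270.  299.] [ 787. -219.  321.]
dark 2322 [ 726.4 -243.7  284. ] [ 704. -266.  263.] [ 745. -222.  299.]
2905 ((785.7289428710938, -250.1834259033203), (164.47413635253906, 208.48019409179688), 4.546330451965332)
```

View pics/w6.png

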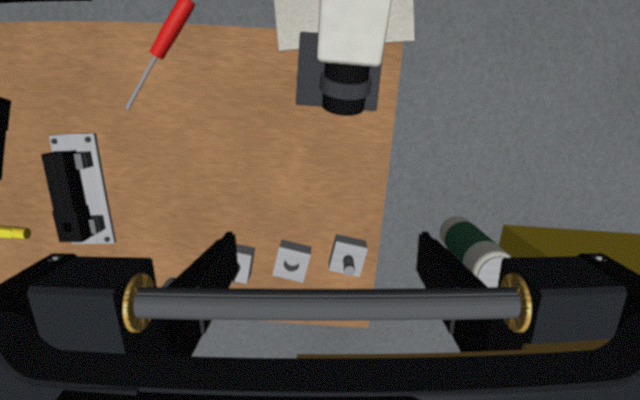

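w6 shows the head at (353,30), cropped at the top edge, and the lens barrel at (345,88). I'll move forward for a complete view.

Converted, 60 mm is 2.4, 30 mm is 1.2.

Call:
steer_hand(deltas=[1.2,0,-0.2,0,1,2.4,0,-0.4,0,1,3,0,-0.6,0,1,3,0,-0.6,0,1,3,0,-0.6,0,1])

```text
t: 9.8
eef_pos: [713.5, -228.5, 431.8]
tcp_rot: [-3.141, 0.0, 0.076]
ft_force: [-0.3, 0.6, -0.1]
opening: 0.997
grip_force: 0.0
```

```bash
cat > head.py <<'E'
from h import *
from scipy.optimize import least_squares
def fit(name):
    i=np.load(f"pics/{name}_i.npy",allow_pickle=True).item();p=cv2.imread(f"pics/{name}.png").astype(int);c=cloud(i,np.load(f"pics/{name}.npy"));z=c[...,2]
    m=(z>230)&(z<345)&(abs(c[...,1]+240)<70)&(c[...,0]>680)&(c[...,0]<850)
    W=c[m&(p.mean(2)>140)];D=c[m&(p.mean(2)<90)&(c[...,0]<745)]
    # top plane of the box, robustly
    q=W
    for _ in range(6):
        o=q.mean(0);n=np.linalg.svd(q-o,full_matrices=False)[2][2];n*=np.sign(n[2]);r=abs((W-o)@n);q=W[r<2]
    yaw=np.arctan2(-n[1],-n[0]);print(name,'white n',n.round(3),'tilt',np.arccos(n[2]).round(3),'yaw from normal',yaw.round(3),len(q))
    def axes(y): return Ro.from_euler('zy',[y,-0.4]) .as_matrix() if 0 else rot([0,-0.4,y])
    # box top: min-area rectangle in its plane
    A=axes(yaw);uv=(q-o)@A[:,:2];R=cv2.minAreaRect(uv.astype(np.float32));ctr=o+A[:,:2]@np.array(R[0]);print('box top centre',ctr.round(1),R[1],R[2])
    # barrel: cylinder r=19 with tilt 0.4
    f=lambda v:np.hypot(*(((D-np.array([725,v[1],v[2]]))@axes(v[0]))[:,1:]).T)-v[3]
    s=least_squares(f,[yaw,-242,265,19],loss='soft_l1');a=axes(s.x[0])
    x=(D-np.array([725,s.x[1],s.x[2]]))@a; t=np.percentile(x[:,0],[0.2,1,3])
    print('barrel',s.x.round(3),'rms',np.std(s.fun).round(2),'lens front',[(np.array([725,s.x[1],s.x[2]])+a[:,0]*k).round(1) for k in t])
    b=(z>7)&(z<18)&(abs(c[...,1]+240)<75)&(c[...,0]>690)&(c[...,0]<850)&(p.max(2)<110)&(p.max(2)-p.min(2)<25)
    print('base',b.sum(),cv2.minAreaRect(c[b][:,:2].astype(np.float32)))
if __name__=='__main__':
    snap('wrist','w7'); fit('w6'); fit('w7')
E
python3 head.py
```

```text
w6 white n [-0.393  0.001  0.919] tilt 0.404 yaw from normal -0.002 4129
box top centre [ 765.5 -244.6  310.3] (46.37425994873047, 49.188934326171875) 0.18429605662822723
barrel [-1.00000e-02 -2.44335e+02  2.65348e+02  2.02180e+01] rms 1.62 lens front [array([ 711.9, -244.2,  259.8]), array([ 712.4, -244.2,  260. ]), array([ 713.3, -244.2,  260.4])]
base 2001 ((761.3370971679688, -244.2131805419922), (128.19825744628906, 107.99991607666016), 89.53254699707031)
w7 white n [-0.383  0.002  0.924] tilt 0.393 yaw from normal -0.006 3384
box top centre [ 773.3 -244.7  313.4] (48.69441223144531, 63.57770919799805) 89.21604919433594
barrel [-6.00000e-03 -2.44278e+02  2.65228e+02  2.03770e+01] rms 1.49 lens front [array([ 711.6, -244.2,  259.5]), array([ 712.2, -244.2,  259.8]), array([ 713.1, -244.2,  260.2])]
base 1411 ((761.9736938476562, -197.9127960205078), (35.23964309692383, 108.03682708740234), 89.59285736083984)
```

View pics/w7.png

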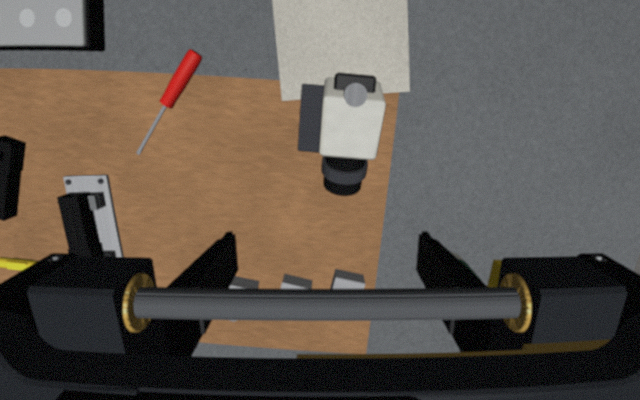

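w7 shows the full head: box at (350,120) and barrel at (344,175). Both views agree: lens front (712, −244, 260), yaw about −0.007, tilt about 0.4. Now I go back over the moulding.

The manual's scale: shifts go in units of 25 mm and turns go in units of 0.25 rad. Converting my numbers, -42 mm is -1.68, -20 mm is -0.8.

Call:
steer_hand(deltas=[-0.4,-1.52,0,0,1,-0.8,-3.04,0,0,1,-1.2,-4.56,0.16,0,1,-1.68,-6.08,0.4,0,1,-2.16,-7.6,0.8,0,1])

```text
t: 10.27
eef_pos: [643.3, -42.5, 413.2]
tcp_rot: [3.141, -0.002, 0.074]
ft_force: [1.6, -0.1, 0.7]
opening: 1.002
grip_force: 0.0
```

Call:
steer_hand(deltas=[-0.48,-1.36,0.72,0,1,-0.96,-2.72,1.52,0,1,-1.44,-4.08,2.32,0,1,-1.92,-5.44,3.12,0,1,-2.4,-6.8,3.92,0,1])

```text
t: 10.68
eef_pos: [570.5, 122.0, 314.0]
tcp_rot: [3.141, -0.001, 0.074]
ft_force: [1.4, 0.2, -1.2]
opening: 1.002
grip_force: 0.0
```

Call:
steer_hand(deltas=[-0.44,-0.96,1.2,0,1,-0.88,-1.92,2.32,0,1,-1.44,-2.88,2.4,0,1,-1.44,-2.88,2.4,0,1,-1.44,-2.88,2.4,0,1])

```text
t: 11.1
eef_pos: [530.4, 190.5, 254.8]
tcp_rot: [3.141, -0.001, 0.077]
ft_force: [0.1, 0.1, 0.3]
opening: 0.997
grip_force: 0.0
```

```bash
python3 - <<'E'
from h import *
s=env.state();print(s['eef_pos'],s['tcp_rot'])
i,p,d=snap('wrist','w8');c=cloud(i,d);z=c[...,2]
m=(abs(z-62)<3.5)&(c[...,0]>450)&(c[...,0]<630)&(abs(c[...,1]-191)<45);q=c[m];print('moulding',cv2.minAreaRect(q[:,:2].astype(np.float32)),q.mean(0))
# yaw from mid-line of the tube top
t=q[(q[:,0]>520)];b=[(x,(np.percentile(t[abs(t[:,0]-x)<4,1],2)+np.percentile(t[abs(t[:,0]-x)<4,1],98))/2) for x in range(530,606,8)];print('midline',np.polyfit(*np.array(b).T,1), np.polyval(np.polyfit(*np.array(b).T,1),532))
m=(abs(z-10)<3)&(abs(c[...,0]-537)<125)&(abs(c[...,1]-191)<60)&(p.min(2)>120);print('plate',m.sum(),cv2.minAreaRect(c[m][:,:2].astype(np.float32)))
m=(abs(z-38)<3)&(abs(c[...,0]-537)<90)&(abs(c[...,1]-191)<40);print('lips',m.sum(),cv2.minAreaRect(c[m][:,:2].astype(np.float32)))
E
```

```text
[530.43530869 190.54120357 254.81044295] [ 3.14144698e+00 -7.68410256e-04  7.67648543e-02]
moulding ((536.779541015625, 192.0260467529297), (149.93600463867188, 44.099639892578125), 5.315038204193115) [539.90156031 192.49131317  62.38297159]
midline [9.56406557e-02 1.40995975e+02] 191.8768037701002
plate 5029 ((537.496337890625, 192.14627075195312), (200.01571655273438, 85.0528564453125), 5.401874542236328)
lips 978 ((537.06494140625, 192.40426635742188), (140.4886932373047, 65.65057373046875), 5.618474006652832)
```

Converted, 1.5 mm is 0.06, -1 mm is -0.04, -0.018 rad is -0.072.

Call:
steer_hand(deltas=[0.06,-0.04,1.52,-0.072,1,0.06,-0.04,3.04,-0.072,1,0.06,-0.04,4.56,-0.072,1,0.06,-0.04,6.08,-0.072,1,0.06,-0.04,7.4,-0.072,1])

```text
t: 11.57
eef_pos: [533.7, 189.8, 68.0]
tcp_rot: [3.142, -0.001, 0.091]
ft_force: [0.5, 0.5, -1.1]
opening: 0.998
grip_force: 0.0
```

Call:
steer_hand(deltas=[0,0,0.72,0,1,0,0,1.28,0,1,0,0,1.6,0,1,0,0,1.76,0,1,0,0,1.76,0,1])

```text
t: 11.98
eef_pos: [533.7, 190.6, 25.2]
tcp_rot: [3.141, -0.0, 0.092]
ft_force: [-0.8, -0.1, 0.3]
opening: 0.995
grip_force: 0.0
```

```bash
python3 -c "
from h import *
print(tool([531.8,191.6,26]),env.state()['tcp_rot'])"
```

```text
[-1.85029635 -1.13126925 -0.77042343] [ 3.14149599e+00 -2.98183488e-04  9.18967253e-02]
```

Call:
steer_hand(deltas=[-0.072,-0.044,-0.028,-0.012,0.4,-0.072,-0.044,-0.028,-0.012,0,-0.072,-0.044,-0.028,-0.012,0,-0.072,-0.044,-0.028,-0.012,0,-0.072,-0.044,-0.028,-0.012,0])

```text
t: 12.4
eef_pos: [531.6, 192.3, 26.3]
tcp_rot: [3.142, -0.001, 0.096]
ft_force: [-0.0, -0.5, 0.8]
opening: 0.706
grip_force: 0.0
```

Call:
steer_hand(deltas=[0,0,0,0,0,0,0,0,0,0,0,0,0,0,0,0,0,0,0,0,0,0,0,0,0])

```text
t: 12.82
eef_pos: [531.4, 192.2, 25.8]
tcp_rot: [3.141, 0.0, 0.096]
ft_force: [-0.4, -0.2, 0.3]
opening: 0.397
grip_force: 30.0
```

Call:
steer_hand(deltas=[0,0,0,0,0,0,0,0,0,0,0,0,0,0,0])

```text
t: 13.07
eef_pos: [531.5, 192.3, 25.8]
tcp_rot: [3.142, 0.0, 0.096]
ft_force: [0.5, 0.3, -1.0]
opening: 0.397
grip_force: 30.0
```

Call:
steer_hand(deltas=[0,0,-0.32,0,0,0,0,-0.8,0,0,0,0,-1.6,0,0,0,0,-2.6,0,0,0,0,-3.6,0,0])

```text
t: 13.48
eef_pos: [531.0, 192.2, 116.9]
tcp_rot: [3.141, 0.001, 0.096]
ft_force: [0.9, 0.4, -2.6]
opening: 0.399
grip_force: 30.0
```

Call:
steer_hand(deltas=[0,0,-0.4,0,0,0,0,-0.4,0,0,0,0,-0.4,0,0])

```text
t: 13.73
eef_pos: [531.2, 192.2, 125.6]
tcp_rot: [3.142, -0.0, 0.096]
ft_force: [-0.9, -0.3, -1.9]
opening: 0.397
grip_force: 30.0
```

```bash
cat > tilt.py <<'E'
from h import *
def tilt(name,show=True):
    """pitch of the held moulding from the tube-top plane, and points in the tool frame"""
    s=env.state();i,p,d=snap('wrist',name);c=cloud(i,d);T=(c-s['eef_pos'])@rot(s['tcp_rot'])
    p=p.astype(int);m=(d>0)&(abs(T[...,1])<15)&(T[...,0]>22)&(T[...,0]<105)&(T[...,2]>-80)&(T[...,2]<40)
    q=T[m];f=np.polyfit(q[:,0],-q[:,2],1);r=-q[:,2]-np.polyval(f,q[:,0])
    for _ in range(6): k=abs(r)<2.5;f=np.polyfit(q[k,0],-q[k,2],1);r=-q[:,2]-np.polyval(f,q[:,0])
    k=abs(r)<2.5;print(s['eef_pos'].round(1),s['tcp_rot'].round(3),'n',k.sum(),len(q),'pitch',np.arctan(f[0]).round(4),'top height over tip at x=0',f[1].round(1),'x range',np.percentile(q[k,0],[1,99]).round(1))
    x=np.arange(35,70,5);mid=[(np.percentile(q[k&(abs(q[:,0]-a)<3),1],1)+np.percentile(q[k&(abs(q[:,0]-a)<3),1],99))/2 for a in x] 
    print('midline y(x) tool',np.polyfit(x,mid,1).round(3))
if __name__=='__main__':
    import sys; tilt(sys.argv[1])
E
python3 tilt.py w9
```

```text
[531.2 192.2 125.6] [ 3.142 -0.     0.096] n 11649 11653 pitch 0.0004 top height over tip at x=0 36.7 x range [22.7 80. ]
midline y(x) tool [ 0.001 -0.031]
```

View pics/w9.png

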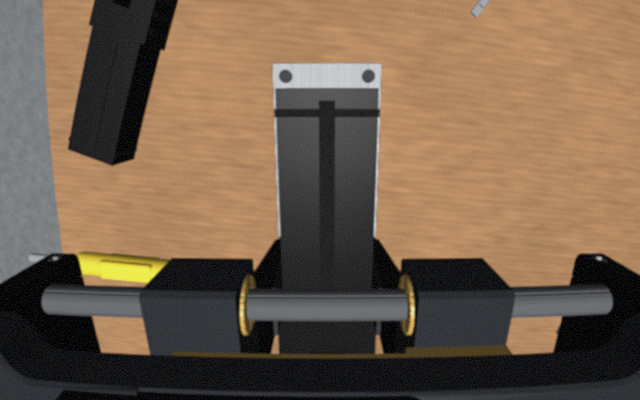

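w9 shows the moulding level in the grip, its open end at (326,90), with the nest plate below.

Call:
steer_hand(deltas=[0.52,0.44,0,-0.48,0,1.04,0.88,0,-0.96,0,1.56,1.32,0,-1.44,0,2.08,1.76,0,-1.92,0,2.52,2.228,0,-2.4,0])

```text
t: 14.2
eef_pos: [599.6, 142.3, 123.8]
tcp_rot: [-3.14, 0.002, 0.702]
ft_force: [1.3, -0.6, -1.4]
opening: 0.397
grip_force: 30.0
```

Call:
steer_hand(deltas=[0,0,0,-0.48,0,0,0,0,-0.96,0,0,0,0,-1.44,0,0,0,0,-1.92,0,0,0,0,-2.4,0])

```text
t: 14.62
eef_pos: [598.8, 142.6, 123.7]
tcp_rot: [-3.139, 0.001, 1.302]
ft_force: [0.8, 0.2, -1.6]
opening: 0.397
grip_force: 30.0
```

Call:
steer_hand(deltas=[0,0,0.4,-0.48,0,0,0,0.8,-0.96,0,0,0,1.2,-1.476,0,0,0,1.2,-1.476,0,0,0,1.2,-1.476,0])

```text
t: 15.03
eef_pos: [598.8, 142.7, 94.1]
tcp_rot: [-3.138, 0.0, 1.661]
ft_force: [0.4, 0.2, -2.0]
opening: 0.396
grip_force: 30.0
```

```bash
python3 - <<'E'
from h import *
import tilt; tilt.tilt('w10')
print(tool([599.3,142.8,60]),env.state()['joints'].round(2))
i=np.load("pics/w10_i.npy",allow_pickle=True).item();c=cloud(i,np.load("pics/w10.npy"));
q=(c-np.array([537.4,192.2,0]))@rot([0,0,.0945]);z=q[...,2]
for n,lo,hi in (('lips',34.5,42),('floor',25,31)):
    m=(z>lo)&(z<hi)&(abs(q[...,0])<90)&(abs(q[...,1])<45);print(n,m.sum())
    for sx in (-57,57):
        w=m&(abs(q[...,0]-sx)<20)
        if w.sum()>30:print(sx,np.percentile(q[w],[1,50,99],axis=0).round(1).tolist(),np.histogram(q[w][:,1],np.arange(-36,40,4))[0])
E
```

```text
[598.8 142.7  94.1] [-3.138  0.     1.661] n 11618 11622 pitch 0.0009 top height over tip at x=0 36.7 x range [22.8 79.8]
midline y(x) tool [-0.001  0.039]
[6.06028570e-03 1.62723959e-01 3.49152183e+01] [ 0.13  0.62  1.7  -0.    0.83  0.04]
lips 1438
-57 [[-69.6, -33.2, 34.8], [-56.1, 23.6, 38.1], [-44.2, 32.4, 39.8]] [ 70 220 229  49   0   0   0   0   0   0   0   0   0   0  53 265 266  36]
57 [[43.9, 29.4, 36.9], [56.6, 30.9, 38.5], [69.2, 32.5, 39.9]] [  0   0   0   0   0   0   0   0   0   0   0   0   0   0   0   0 208  42]
floor 2815
-57 [[-70.0, -27.6, 25.5], [-56.0, 0.3, 28.2], [-44.0, 28.1, 30.3]] [  6  21  25 224 222 211 217 224 232 236 235 231 240 237 202  23  25   4]
```

The lip geometry is confirmed: top at 38 mm, outer edge at −33. I'll lower until the tube's underside meets the lip and pivot it gently in the pads.

Converted, 55 mm is 2.2, 50 mm is 2.

Call:
steer_hand(deltas=[0,0,0.72,0,0,0,0,1.44,0,0,0,0,2,0,0,0,0,2.2,0,0,0,0,2.2,0,0])

```text
t: 15.5
eef_pos: [599.2, 142.8, 40.0]
tcp_rot: [-3.14, 0.0, 1.662]
ft_force: [0.6, 0.3, -1.1]
opening: 0.4
grip_force: 30.0
```

Call:
steer_hand(deltas=[0,0,0.08,0,0,0,0,0.16,0,0,0,0,0.24,0,0,0,0,0.28,0,0,0,0,0.28,0,0])

```text
t: 15.92
eef_pos: [600.0, 142.7, 35.3]
tcp_rot: [3.14, 0.0, 1.664]
ft_force: [-2.1, -2.0, 8.2]
opening: 0.403
grip_force: 30.0
```

```bash
python3 tilt.py w11
```

```text
[600.  142.7  35.3] [3.14  0.    1.664] n 11683 14030 pitch 0.0112 top height over tip at x=0 36.9 x range [22.7 79.8]
midline y(x) tool [-0.001  0.067]
```

Call:
steer_hand(deltas=[0,0,0.04,0,0,0,0,0.08,0,0,0,0,0.12,0,0,0,0,0.12,0,0])

```text
t: 16.3
eef_pos: [600.1, 142.2, 33.1]
tcp_rot: [3.139, 0.001, 1.665]
ft_force: [-4.4, -7.0, 16.2]
opening: 0.398
grip_force: 30.0
```

```bash
python3 tilt.py w12
```

```text
[600.1 142.2  33.1] [3.139e+00 1.000e-03 1.665e+00] n 11909 14497 pitch 0.0582 top height over tip at x=0 38.0 x range [22.8 78.6]
midline y(x) tool [-0.001  0.011]
```

Converted, 4 mm is 0.16, 3 mm is 0.12.

Call:
steer_hand(deltas=[0,0,0.04,0,0,0,0,0.08,0,0,0,0,0.12,0,0,0,0,0.16,0,0,0,0,0.16,0,0])

```text
t: 16.77
eef_pos: [600.2, 142.0, 29.2]
tcp_rot: [3.139, 0.001, 1.665]
ft_force: [-4.3, -7.0, 17.5]
opening: 0.397
grip_force: 30.0
```

```bash
python3 tilt.py w13
```

```text
[600.2 142.   29.2] [3.139e+00 1.000e-03 1.665e+00] n 1849 15492 pitch -0.6624 top height over tip at x=0 82.1 x range [42.4 80.5]
```

Call:
steer_hand(deltas=[0,0,0.04,0,0,0,0,0.08,0,0,0,0,0.12,0,0,0,0,0.12,0,0])

```text
t: 17.15
eef_pos: [600.2, 142.0, 26.2]
tcp_rot: [3.139, 0.001, 1.665]
ft_force: [-4.7, -8.6, 18.3]
opening: 0.399
grip_force: 30.0
```

```bash
python3 tilt.py w14
```

```text
[600.2 142.   26.2] [3.139e+00 1.000e-03 1.665e+00] n 2190 16286 pitch -0.6412 top height over tip at x=0 84.8 x range [42.  79.9]Traceback (most recent call last):
  File "tilt.py", line 12, in <module>
    import sys; tilt(sys.argv[1])
                ~~~~^^^^^^^^^^^^^
  File "tilt.py", line 9, in tilt
    x=np.arange(35,70,5);mid=[(np.percentile(q[k&(abs(q[:,0]-a)<3),1],1)+np.percentile(q[k&(abs(q[:,0]-a)<3),1],99))/2 for a in x]
                               ~~~~~~~~~~~~~^^^^^^^^^^^^^^^^^^^^^^^^^^^^
    return _quantile_unchecked(
        a, q, axis, out, overwrite_input, method, keepdims, weights)
    return _ureduce(a,
                    func=_quantile_ureduce_func,
    ...<5 lines>...
    
[... 158 characters left out ...]
   quantiles=q,
    ...<2 lines>...
                       out=out,
                       weights=wgt)
    slices_having_nans = np.isnan(arr[-1, ...])
                                  ~~~^^^^^^^^^
IndexError: index -1 is out of bounds for axis 0 with size 0
Traceback (most recent call last):
  File "tilt.py", line 12, in <module>
    import sys; tilt(sys.argv[1])
                ~~~~^^^^^^^^^^^^^
  File "tilt.py", line 9, in tilt
    x=np.arange(35,70,5);mid=[(np.percentile(q[k&(abs(q[:,0]-a)<3),1],1)+np.percentile(q[k&(abs(q[:,0]-a)<3),1],99))/2 for a in x]
                               ~~~~~~~~~~~~~^^^^^^^^^^^^^^^^^^^^^^^^^^^^
IndexError: index -1 is out of bounds for axis 0 with size 0
```

```bash
sed -i "s/(T\[...,2\]<40)/(T[...,2]<-28)\&(p.max(2)<110)/" tilt.py; sed -i "s/f=np.polyfit(q\[:,0\],-q\[:,2\],1);r=/g=q[(abs(q[:,1])<12)];f=np.polyfit(g[:,0],-g[:,2],1);r=/" tilt.py
sed -i "s/s=env.state();i,p,d=snap('wrist',name)/s=s0 or env.state();i,p,d=old or snap('wrist',name)/;s/def tilt(name,show=True)/def tilt(name,old=None,s0=None)/" tilt.py
python3 - <<'E'
from h import *
import tilt
L=lambda n:(np.load(f"pics/{n}_i.npy",allow_pickle=True).item(),cv2.imread(f"pics/{n}.png")[:,:,::-1].copy(),np.load(f"pics/{n}.npy"))
for n,z in (('w12',33.1),('w13',29.2),('w14',26.2)):
    s=dict(env.state());s['eef_pos']=np.array([600.2,142,z]);tilt.tilt(n,L(n),s)
E
```

```text
[600.2 142.   33.1] [3.139e+00 1.000e-03 1.665e+00] n 11950 11954 pitch 0.0584 top height over tip at x=0 37.9 x range [22.7 78.8]
midline y(x) tool [-0.003  0.124]
[600.2 142.   29.2] [3.139e+00 1.000e-03 1.665e+00] n 12123 12212 pitch 0.1382 top height over tip at x=0 40.2 x range [22.7 75.8]
midline y(x) tool [ 0.001 -0.065]
[600.2 142.   26.2] [3.139e+00 1.000e-03 1.665e+00] n 12230 12488 pitch 0.1998 top height over tip at x=0 42.0 x range [22.7 73.6]
midline y(x) tool [ 0.001 -0.093]
```

Call:
steer_hand(deltas=[0,0,0.06,0,0,0,0,0.12,0,0,0,0,0.18,0,0,0,0,0.24,0,0,0,0,0.32,0,0])

```text
t: 17.62
eef_pos: [600.2, 142.3, 18.4]
tcp_rot: [3.139, 0.0, 1.664]
ft_force: [-7.6, -3.6, 21.7]
opening: 0.402
grip_force: 33.3
```

Call:
steer_hand(deltas=[0,0,0,0,0,0,0,0,0,0])

```text
t: 17.78
eef_pos: [600.2, 142.4, 18.2]
tcp_rot: [3.139, 0.0, 1.664]
ft_force: [-4.5, -5.4, 16.4]
opening: 0.395
grip_force: 33.1
```

```bash
python3 tilt.py w15
```

```text
[600.2 142.4  18.2] [3.139 0.    1.664] n 11528 15182 pitch 0.3677 top height over tip at x=0 47.8 x range [22.7 65.1]
midline y(x) tool [ 0.    -0.007]
```

Call:
steer_hand(deltas=[0,0,0.028,0,0,0,0,0.06,0,0,0,0,0.06,0,0])

```text
t: 18.08
eef_pos: [600.2, 142.6, 16.9]
tcp_rot: [3.139, 0.0, 1.665]
ft_force: [-4.8, -3.4, 20.4]
opening: 0.395
grip_force: 33.8
```

```bash
python3 tilt.py w16
```

```text
[600.2 142.6  16.9] [3.139 0.    1.665] n 11292 15423 pitch 0.3931 top height over tip at x=0 48.8 x range [22.6 63.5]
midline y(x) tool [ 0.002 -0.106]
```

Call:
steer_hand(deltas=[0,0,-0.2,0,0,0,0,-0.6,0,0,0,0,-1.4,0,0,0,0,-2.4,0,0,0,0,-2.4,0,0])

```text
t: 18.55
eef_pos: [601.5, 143.2, 79.0]
tcp_rot: [3.135, -0.0, 1.665]
ft_force: [1.5, 0.3, -1.3]
opening: 0.399
grip_force: 33.5
```

Call:
steer_hand(deltas=[0,0,0,0,0,0,0,0,0,0])

```text
t: 18.72
eef_pos: [599.2, 142.8, 74.1]
tcp_rot: [-3.141, 0.0, 1.665]
ft_force: [-0.3, -0.2, -2.6]
opening: 0.398
grip_force: 33.5
```

```bash
python3 tilt.py w17
```

```text
[599.2 142.8  74.1] [-3.141  0.     1.665] n 11312 15395 pitch 0.3898 top height over tip at x=0 48.8 x range [22.6 63.6]
midline y(x) tool [ 0.001 -0.073]
```

View pics/w17.png

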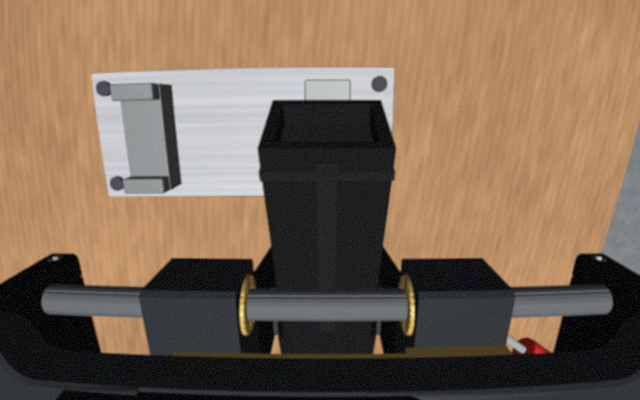

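w17 shows the moulding pitched up in the grip, its open end visible at (326,125), free of the nest. Measured pitch is 0.39, close enough to 0.40. Now I carry it to the lens.

Call:
steer_hand(deltas=[0,0,-0.48,0.48,0,0,0,-1.28,0.96,0,0,0,-2.16,1.44,0,0,0,-3.04,1.92,0,0,0,-3.8,2.4,0])

```text
t: 19.18
eef_pos: [599.2, 142.8, 169.4]
tcp_rot: [-3.14, 0.001, 1.059]
ft_force: [-0.4, -0.0, -1.7]
opening: 0.401
grip_force: 33.5
```

Call:
steer_hand(deltas=[-1.2,0.44,0,0.48,0,-2.6,1,0,0.96,0,-4,1.56,0,1.44,0,-5.4,2.08,0,1.92,0,-6.72,2.6,0,2.4,0])

```text
t: 19.6
eef_pos: [574.0, -37.2, 168.2]
tcp_rot: [-3.141, 0.002, 0.459]
ft_force: [0.2, -1.1, -3.0]
opening: 0.395
grip_force: 33.5
```

```bash
python3 -c "
from h import *
print(tool([549.5,-243.1,161.7]),env.state()['tcp_rot'],env.state()['ft_force'])"
```

```text
[-113.15154809  173.74283986    6.51522694] [-3.14056611e+00  1.66497496e-03  4.59084078e-01] [ 0.20798166 -1.08724716 -3.04067307]
```

Converted, 150 mm is 6, 124 mm is 4.96, 0.466 rad is 1.864.

Call:
steer_hand(deltas=[-0.8,1.2,0,0.4,0,-1.6,2.48,0,0.8,0,-2.4,3.76,0,1.2,0,-3.2,4.96,0,1.6,0,-3.92,6,0.16,1.864,0])

```text
t: 20.02
eef_pos: [554.0, -215.9, 164.7]
tcp_rot: [-3.141, 0.001, -0.007]
ft_force: [0.8, 0.6, -2.6]
opening: 0.4
grip_force: 33.5
```

Call:
steer_hand(deltas=[-0.16,1.12,0.08,0,0,-0.16,1.12,0.08,0,0,-0.16,1.12,0.08,0,0,-0.16,1.12,0.08,0,0])

```text
t: 20.35
eef_pos: [550.2, -241.2, 162.4]
tcp_rot: [-3.141, 0.001, -0.001]
ft_force: [0.1, -0.3, -1.2]
opening: 0.401
grip_force: 33.5
```

```bash
python3 tilt.py w18; python3 -c "
from h import *
print(tool([549.5,-243.1,161.7]))
i,p,d=snap('scene','s18'); cv2.imwrite('pics/s18c.png',cv2.resize(p[100:320,130:350,::-1],(660,660)[:2])[:600])
import head; head.fit('w18')"
```

```text
[ 550.2 -241.2  162.4] [-3.141e+00  1.000e-03 -1.000e-03] n 11364 15455 pitch 0.3912 top height over tip at x=0 48.6 x range [22.6 63.9]
midline y(x) tool [-0.001  0.053]
[-0.94334207  2.36977388  1.06638037]head.py:10: RuntimeWarning: Mean of empty slice.
  o=q.mean(0);n=np.linalg.svd(q-o,full_matrices=False)[2][2];n*=np.sign(n[2]);r=abs((W-o)@n);q=W[r<2]
  ret = um.true_divide(
Traceback (most recent call last):
  File "head.py", line 10, in fit
    o=q.mean(0);n=np.linalg.svd(q-o,full_matrices=False)[2][2];n*=np.sign(n[2]);r=abs((W-o)@n);q=W[r<2]
                  ~~~~~~~~~~~~~~~~~~~~~~~~~~~~~~~~~~~~~~~~~^^^
IndexError: index 2 is out of bounds for axis 0 with size 0
```

View pics/s18c.png

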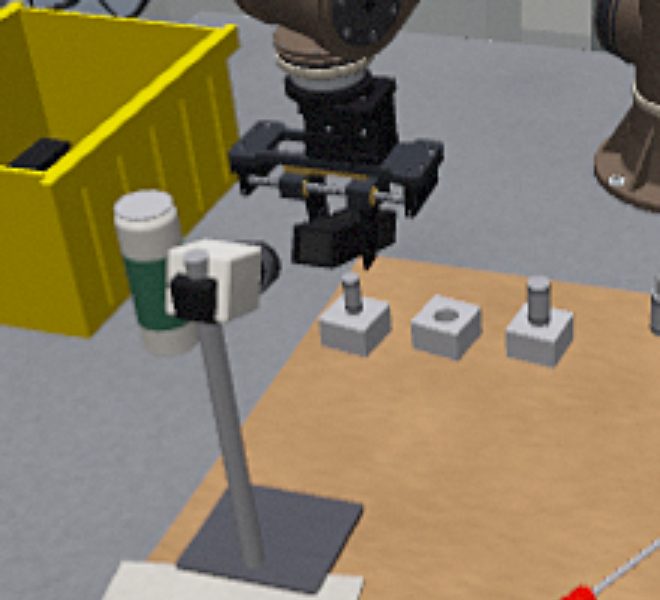

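The picture shows the moulding nose-up in the gripper at about (345,230), facing the lens barrel at (268,265), with the gauge home at (540,300). One small correction remains, then a final check.

Converted, 1 mm is 0.04, -0.9 mm is -0.036, 0.006 rad is 0.024.

Call:
steer_hand(deltas=[-0.036,0.088,0.04,0.024,0,-0.036,0.088,0.04,0.024,0,-0.036,0.088,0.04,0.024,0,-0.036,0.088,0.04,0.024,0,-0.036,0.088,0.04,0.024,0])

```text
t: 20.87
eef_pos: [549.7, -243.6, 162.4]
tcp_rot: [3.141, -0.0, -0.007]
ft_force: [-0.0, 0.2, -2.4]
opening: 0.401
grip_force: 33.5
```

Call:
steer_hand(deltas=[0,0,0,0,0,0,0,0,0,0,0,0,0,0,0,0,0,0,0,0,0,0,0,0,0])

```text
t: 21.28
eef_pos: [549.7, -243.8, 162.4]
tcp_rot: [3.141, -0.0, -0.007]
ft_force: [-0.5, 0.1, -2.0]
opening: 0.401
grip_force: 33.5
```

```bash
python3 tilt.py w19; python3 - <<'E'
from h import *
s=env.state();T=np.array([712,-244.3,260]);H=rot([0,-.4,-.007])
i=np.load("pics/w19_i.npy",allow_pickle=True).item();c=cloud(i,np.load("pics/w19.npy"));p=cv2.imread("pics/w19.png")
q=(c-s['eef_pos'])@rot(s['tcp_rot'])
m=(abs(q[...,1])<15)&(q[...,2]<-28)&(q[...,0]>22)&(q[...,0]<105)&(p.max(2)<110)
h=-q[...,2]-(48.7+.411*q[...,0]);e=q[m&(abs(h)<2.5)];x=np.percentile(e[:,0],99.9)
M=np.array([x+17*.38,0,-(48.7+.411*x-17*.925)]);print('edge x',x,'mouth in lens frame',(H.T@(rot(s['tcp_rot'])@M+s['eef_pos']-T)).round(1),s['qvel'].round(4))
E
```

```text
[ 549.7 -243.8  162.4] [ 3.141 -0.    -0.007] n 11346 15448 pitch 0.3912 top height over tip at x=0 48.6 x range [22.6 63.8]
midline y(x) tool [-0.002  0.114]
edge x 64.2926721070717 mouth in lens frame [-99.3  -0.7   0.4] [ 0.0001  0.0006 -0.0008 -0.0003  0.0013  0.0005]
```

The mouth is at (−99.3, −0.7, 0.4) mm in the lens frame, pitch 0.391, and steady.

```bash
python3 -c "
from cell import env
print(env.job_done())"
```

```text
the job is handed in; nothing more can be done
None
```

The job is handed in at about 21 s: the gauge is home in its own block and released, and the moulding is held steady with its open end 99 mm from the lens, within 1 mm of centre and about 0.5° off square. To get the 23° tilt I pressed the moulding against the nest's lip (about 20 N), and I viewed 12 pictures, over the limit of 10.

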